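Set out the mixing pot and the primer can in the drip tray

TASK

First turn the blue mixing pot, which stands upside down on the bench, the right way up and stand it mouth up in the black drip tray. Then lift the red-and-white primer can off its wooden stand by the handle, keep it upright, and set it down gently in the tray beside the pot. Let go of both, and leave the other things on the bench where they are.

Things in the scene. Friction and masses are not known exactly. Their poses are not given: they have to be found in the camera images.
- pot: blue square mixing pot, 54 x 54 mm outside, 72 mm tall, straight sides, walls and bottom 4 mm, open at one end, a 9 mm white band round the rim and a white square on the closed bottom, about 0.13 kg; starts mouth down. Origin: centre of the open mouth (rim plane); z axis runs from the mouth to the closed bottom (up at the start, must end pointing down), x and y axes square to the side faces
- pot_base (a point): centre of the outside of the pot's closed bottom, 72 mm from its origin along its z
- can: closed round primer can, white with a red band, 84 mm across (steel end rims 86 mm), body 95 mm tall, about 0.5 kg, with a rigid upright bail handle of 6 mm wire, 94 mm wide along y, over its top; starts on the stand. Origin: centre of its underside, z up, handle bar along its y axis
- can_grip (a point): centre of the can's black handle grip, a bar 62 mm long (along the can's y), 14 mm wide and 14 mm tall, 150 mm above the can's underside
- stand: fixed wooden stand 120 x 120 mm, top 60 mm above the bench; origin centre of its underside
- tray: fixed black drip tray, 180 mm along its x, 290 mm along its y, rim 14 mm high, walls and floor 5 mm thick; origin centre of its underside, inner floor 5 mm above it
- tin: closed cylindrical tin with a yellow label, 80 mm across, 100 mm tall, bystander; origin centre of underside
- grout: jar with a yellow cap and blue label, 74 mm across, 85 mm tall, bystander; origin centre of underside
- tape: empty cardboard tape core lying flat, 100 mm across, 35 mm tall, bystander; origin centre of underside
- brush: paint brush lying flat, bystander; its length is along x
- scraper: flat spatula lying flat, bystander; its length is along x
- wrench: steel wrench lying flat, bystander; its length is along x

How it is judged:
By the outcome, as a careful person would: the job done as asked, in the order asked, and still so for the second after the job is handed in, with the robot touching nothing.
It also fails if it takes over 72 s, if anything falls off the work surface, if the arm or the gripper's body presses on something with over 40 N, if the wrist force passes 120 N, or if a joint passes its speed limit or range.

ROBOT

A 6-joint arm with a two-finger parallel gripper is mounted at the origin on the work surface. World frame = base frame: x ahead of the robot, y to its left, z up, the work surface at z = 0. Lengths are in m, angles in rad, forces in N, time in s.
With the tool pointing down it reaches from about 0.25 to 0.85 m from the base axis. Payload 12.5 kg.
Tool frame: the origin (TCP) lies on the centre line of the jaws, within the pads' length; the fingertips stand arm.tips_ahead ahead of it and the grasp point (between the pads) lies 6 mm ahead of it (arm.tips_ahead is the distance from the TCP to the fingertips, in m); z points along the fingers, y is the line along which they close (so a half turn about z gives the same grasp; the last joint's range is limited). The gripper opens to 93 mm and grips with 3 to 60 N. Pads are 15 mm wide; open, the fingers measure 128 mm over their backs; the gripper's body (75 mm by 188 mm) begins 65 mm behind the grasp point.
Start: joints at [1.155, 0.351, 1.652, -0, 1.139, -0.085], TCP at [0.179, 0.52, 0.244] pointing down, gripper open.
Joint ranges: [-2.75, 2.75], [-0.79, 2.1], [0.01, 2.65], [-1.57, 4.71], [0.07, 3.14], [-2.87, 2.87]. Speed limits (rad/s): [2.22, 2.22, 2.79, 3.14, 3.14, 3.14].

INTERFACE

Orientations are given as [roll, pitch, yaw] about the fixed x, y, z axes, in that order (R = Rz(yaw) Ry(pitch) Rx(roll)).
In Python, from bench import arm, vision gives the robot as it stands.
- The arm moves only by the tool send_rows, never from a script. Its argument "commands" is a list of rows, each a list of 7 numbers: the turn, a rotation vector about the world's x, y, z in degrees, then the shift along the world's x, y, z in cm, then the finger opening in cm, from 0 to 9.3. In form: [[wx, wy, wz, x, y, z, claw], ...]. A call has 1 to 10 rows; each row shifts and turns the commanded pose from where the row before left it; what a row does not reach is not made up. A row lasts 1/12 s, in which the tool goes at most 41.7 mm and 7.16 degrees, less where a joint would pass 70% of its speed; a pose out of reach is approached as far as the arm can. A call with a gripper value outside its range is refused whole. The fingers move at their own pace and stop on an object; "squeeze" is the grip in N (left out, the last holds). Time passes only in rows, so rows that do not move let the fingers close. It gives the time, the measured TCP pose, the force, the opening and the grip force at its end, in the units of the state.
- arm.observe(): the state, without advancing time (a new reading comes with each control period).
- vision.capture(name): name is "side" or "top"; returns the picture (384x512x3 uint8, red, green, blue); there is no depth.
- vision.calibration(name): a dict with "mtx" (3x3 intrinsics, pixels), "position" and "attitude" of the camera in the world. Camera axes: x right, y down, z forward; pixel columns grow to the right and rows downward; lengths in m; the calibration is good to about 2 mm. A picture is of the moment at which its call begins. calibration takes no time and is no camera call.
- arm.finish_job(): hands the job in; it is judged then, once.
Trained networks look in the newest picture that a camera, given by its name, has taken for a name from the list of things; names that differ only in an ending like _2 or _b are one class to them, and where a whole thing is asked for, a point or a joint stands for the part that bears it (a point fixed in the world has none). Each returns a list of dicts, best first, with "p" (0 to 1); they miss things now and then, are a little off and sometimes report something else, mostly with a low value. They report only what shows in the picture. A call takes as long as a camera call.
- vision.find_in(camera, target): "at" ([x, y, z] in m, in the coordinates of the camera as it stood for that picture, good to about 4 mm: the middle of the surface that is visible of it).
- vision.silhouettes(camera, target): "pixels" (384x512 bool, what is visible of it).
- vision.mark_of(camera, target): "at" ([x, y, z] in m, in the coordinates of the camera as it stood for that picture, good to about 4 mm: a listed point, or the origin of a listed thing).
The state is a dict: "time": time; "joints": joint angles; "joint_velocities": joint speeds; "joint_torque": joint torques, N m; "eef_pos": TCP position; "tool_rot": TCP orientation; "wrist_force": force on the tool from outside, world axes, zero at the start; "ft_torque": the same for the moment, N m; "grip_width": finger opening in m; "grasp_force": force on a finger pad.
Only numpy, scipy, OpenCV 4.12 (cv2) and the standard library are available. Lean on these libraries where they do the work, as an engineer would, in place of code of your own. Each camera call takes 0.05 s, during which the arm holds its last target. There are 200 camera calls.

## Working session

There is one attempt and no reset: what is moved stays moved. The work goes in short steps, Python scripts to look and compute and a tool call to move; the robot and the scene stay as the last step left them, time stands still between calls to the robot, and variables do not carry over. Pictures are saved under pics/ and viewed, at most 13 in all, crops included, and the job is handed in when it is done.

Besides the shell and the picture viewer there is one more tool, called after "Request:" as name(argument=value, ...) on one line, values as JSON. send_rows: Moves the arm, as the interface text tells. Its arguments: {"type":"object","properties":{"commands":{"type":"array","items":{"type":"array","items":{"type":"number"}}},"squeeze":{"type":"number"}},"required":["commands"]}

```bash
mkdir -p pics; ls
cat > h.py <<'E'
import numpy as np, cv2
from scipy.spatial.transform import Rotation as R
from bench import arm, vision
def cal(n):
    c=vision.calibration(n); a=np.array(c["attitude"],float)
    M=a if a.shape==(3,3) else (R.from_euler('xyz',a).as_matrix() if a.size==3 else R.from_quat(a).as_matrix())
    return np.array(c["mtx"]),np.array(c["position"]),M
def w(n,p):
    K,t,M=cal(n); return t+M@np.array(p)
def pix(n,P):
    K,t,M=cal(n); q=K@(M.T@(np.array(P)-t)); return q[:2]/q[2]
def onplane(n,uv,z):
    K,t,M=cal(n); d=M@np.linalg.inv(K)@np.array([uv[0],uv[1],1.]); return t+d*(z-t[2])/d[2]
def save(n,f): 
    im=vision.capture(n); cv2.imwrite(f"pics/{f}.png",im[:,:,::-1]); return im
E
python3 - <<'E'
from h import *
np.set_printoptions(precision=4,suppress=True)
a=save("top","a"); b=save("side","b")
cv2.imwrite("pics/ab.png",cv2.resize(np.hstack([a,b])[:,:,::-1],(800,300)))
for n in("top","side"): print(n,vision.calibration(n))
print(arm.tips_ahead, {k:v for k,v in arm.observe().items()})
for n in("top","side"):
  for o in("pot","pot_base","can","can_grip","tray","stand","tin","grout","tape","brush","scraper","wrench"):
    r=vision.mark_of(n,o)
    print(n,o,[(w(n,x["at"]),round(x["p"],2)) for x in r[:2]])
E
```

```text
pics
top {'mtx': array([[370.124 ,   0.    , 258.6039],
       [  0.    , 370.124 , 193.2665],
       [  0.    ,   0.    ,   1.    ]]), 'position': array([0.4407, 0.0138, 1.1881]), 'attitude': array([-3.0094, -0.0119, -1.5628])}
side {'mtx': array([[475.5496,   0.    , 260.1907],
       [  0.    , 475.5496, 192.4712],
       [  0.    ,   0.    ,   1.    ]]), 'position': array([-0.0556, -0.7142,  1.0365]), 'attitude': array([-2.308 , -0.0204, -0.6852])}
0.025 {'time': 0.1, 'joints': array([ 1.1554,  0.3511,  1.6523,  0.    ,  1.1391, -0.0846]), 'joint_velocities': array([ 0.002 , -0.0008, -0.0011, -0.0005,  0.0002,  0.0009]), 'joint_torque': array([  0.0004, -49.802 , -28.5713,   0.07  ,   0.0239,   0.    ]), 'eef_pos': array([0.1785, 0.5199, 0.2432]), 'tool_rot': array([-3.1406, -0.0001,  2.8108]), 'wrist_force': array([-0.578 , -1.0793,  0.4839]), 'ft_torque': array([ 0.0419,  0.0042, -0.0567]), 'grasp_force': 0.0, 'grip_width': 0.0929799408197637}
top pot [(array([ 0.5297,  0.3104, -0.0025]), 0.75)]
top pot_base [(array([0.5243, 0.3127, 0.0736]), 0.86), (array([ 0.3731,  0.0193, -0
[... 612 characters left out ...]
7)]
side pot_base [(array([0.5268, 0.3109, 0.0719]), 0.91)]
side can [(array([ 0.5223, -0.3164,  0.0595]), 0.79), (array([ 0.7647, -0.0179,  0.0025]), 0.47)]
side can_grip [(array([ 0.5247, -0.3173,  0.2055]), 0.82)]
side tray [(array([0.5278, 0.0313, 0.0011]), 0.61)]
side stand [(array([ 0.5394, -0.3092,  0.0011]), 0.63)]
side tin [(array([ 0.7486,  0.1614, -0.0007]), 0.93), (array([0.5257, 0.3105, 0.0725]), 0.5)]
side grout [(array([ 0.7338, -0.1857, -0.0017]), 0.74)]
side tape [(array([ 0.681 ,  0.3567, -0.0016]), 0.67)]
side brush [(array([ 0.3738,  0.0254, -0.0042]), 0.63)]
side scraper [(array([ 0.7647, -0.0213,  0.0013]), 0.86)]
side wrench [(array([ 0.7181, -0.3629, -0.0008]), 0.66)]
```

View pics/a.png

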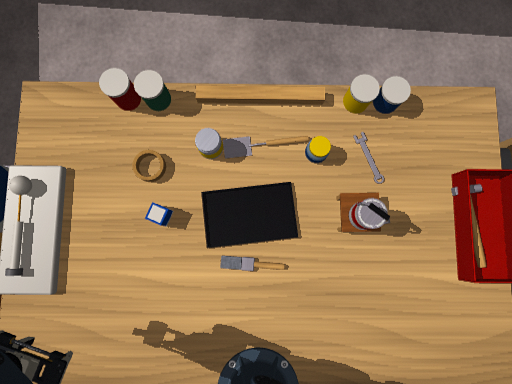

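View pics/b.png

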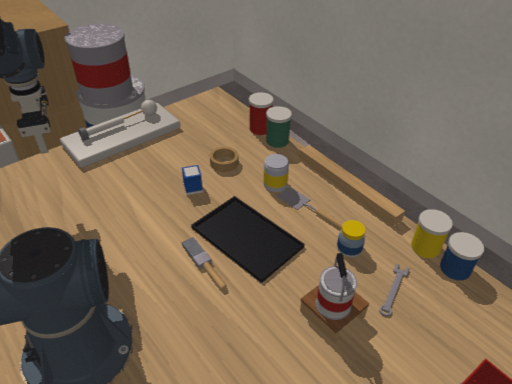

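The top view shows the pot at about (157,214), the empty tray at (250,215), and the can at (370,214) on its stand with the grip bar slanted. The side view agrees with this. Next I measure the yaws.

Run:
```python
from h import *
np.set_printoptions(precision=4,suppress=True)
vision.capture("top");vision.capture("side")
def rect(n,o,z):
    m=np.array(vision.silhouettes(n,o)[0]["pixels"],np.uint8)
    ys,xs=np.nonzero(m)
    P=np.array([onplane(n,(x,y),z)[:2] for x,y in zip(xs,ys)],np.float32)
    r=cv2.minAreaRect(P); b=cv2.boxPoints(r); e=[b[1]-b[0],b[2]-b[1]]
    e=max(e,key=np.linalg.norm); print(n,o,len(xs),r,"long yaw",np.degrees(np.arctan2(e[1],e[0]))%180)
rect("top","pot",.072); rect("top","tray",.014); rect("side","tray",.014); rect("top","stand",.06)
# white square on pot, dark grip
for n in("top","side"):
    im=vision.capture(n).astype(int); m=np.array(vision.silhouettes(n,"pot")[0]["pixels"])
    m=cv2.dilate(m.astype(np.uint8),np.ones((3,3)))>0
    wh=(m&(im.min(2)>150)); ys,xs=np.nonzero(wh)
    P=np.array([onplane(n,(x,y),.072)[:2] for x,y in zip(xs,ys)],np.float32); print("white",n,len(xs),cv2.minAreaRect(P),P.mean(0))
    m=np.array(vision.silhouettes(n,"can")[0]["pixels"])
    m=cv2.dilate(m.astype(np.uint8),np.ones((7,7)))>0
    c=np.array([0,0]); dk=(m&(im.max(2)<45)).astype(np.uint8)
    k,l,s,ce=cv2.connectedComponentsWithStats(dk); i=1+np.argmax(s[1:,4]); ys,xs=np.nonzero(l==i)
    P=np.array([onplane(n,(x,y),.217 if n=="top" else .21)[:2] for x,y in zip(xs,ys)],np.float32)
    print("grip",n,len(xs),ce[i],cv2.minAreaRect(P),P.mean(0))
    v=cv2.PCACompute(P,None)[1][0]; print(np.degrees(np.arctan2(v[1],v[0]))%180)
a=vision.capture("top");b=vision.capture("side")
c=lambda im,x,y:cv2.resize(im[y-35:y+35,x-45:x+45],(400,300),interpolation=cv2.INTER_CUBIC)
cv2.imwrite("pics/c.png",np.vstack([np.hstack([c(a,157,214),c(a,370,214)]),np.hstack([c(b,193,180),c(b,338,285)])])[:,:,::-1])
```

```text
top pot 413 ((0.5225663185119629, 0.30157870054244995), (0.07136918604373932, 0.05414274334907532), 68.86076354980469) long yaw 68.86078Traceback (most recent call last):
  File "<stdin>", line 10, in <module>
  File "<stdin>", line 7, in rect
  File "h.py", line 13, in onplane
    K,t,M=cal(n); d=M@np.linalg.inv(K)@np.array([uv[0],uv[1],1.]); return t+d*(z-t[2])/d[2]
          ~~~^^^
  File "h.py", line 5, in cal
    c=vision.calibration(n); a=np.array(c["attitude"],float)
ValueError: time passes only in moves, steps and waits
```

```bash
sed -i 's/^def cal(n):/import functools\n@functools.lru_cache(None)\ndef cal(n):/' h.py
python3 - <<'E'
from h import *
np.set_printoptions(precision=4,suppress=True)
a=vision.capture("top");b=vision.capture("side")
def pts(n,m,z):
    ys,xs=np.nonzero(m)
    return np.array([onplane(n,(x,y),z)[:2] for x,y in zip(xs,ys)],np.float32)
def rect(n,o,z):
    m=np.array(vision.silhouettes(n,o)[0]["pixels"],np.uint8)
    r=cv2.minAreaRect(pts(n,m,z)); b=cv2.boxPoints(r); e=[b[1]-b[0],b[2]-b[1]]
    e=max(e,key=np.linalg.norm); print(n,o,m.sum(),r,"long yaw",np.degrees(np.arctan2(e[1],e[0]))%180)
rect("top","tray",.014); rect("side","tray",.014); rect("top","stand",.06)
for n,im in(("top",a),("side",b)):
    im=im.astype(int); m=np.array(vision.silhouettes(n,"pot")[0]["pixels"],np.uint8)
    wh=(cv2.dilate(m,np.ones((3,3)))>0)&(im.min(2)>150); P=pts(n,wh,.072)
    print("white",n,len(P),cv2.minAreaRect(P),P.mean(0))
    m=cv2.dilate(np.array(vision.silhouettes(n,"can")[0]["pixels"],np.uint8),np.ones((7,7)))>0
    k,l,s,ce=cv2.connectedComponentsWithStats((m&(im.max(2)<45)).astype(np.uint8)); i=1+np.argmax(s[1:,4])
    P=pts(n,l==i,.217 if n=="top" else .21)
    v=cv2.PCACompute(P,None)[1][0]
    print("grip",n,len(P),ce[i],cv2.minAreaRect(P),P.mean(0),np.degrees(np.arctan2(v[1],v[0]))%180)
c=lambda im,x,y:cv2.resize(im[y-35:y+35,x-45:x+45],(400,300),interpolation=cv2.INTER_CUBIC)
cv2.imwrite("pics/c.png",np.vstack([np.hstack([c(a,157,214),c(a,370,214)]),np.hstack([c(b,193,180),c(b,338,285)])])[:,:,::-1])
E
```

```text
top tray 5150 ((0.528916597366333, 0.0294170081615448), (0.1815330982208252, 0.29242560267448425), 7.219206809997559) long yaw 97.219215
side tray 4884 ((0.5250293612480164, 0.026093408465385437), (0.18970347940921783, 0.2964811623096466), 6.888570785522461) long yaw 96.88859
top stand 658 ((0.5362376570701599, -0.30607178807258606), (0.11675723642110825, 0.12572333216667175), 0.5467570424079895) long yaw 90.54676
white top 187 ((0.5254887342453003, 0.3098820149898529), (0.041211653500795364, 0.040644481778144836), 67.56623840332031) [0.5254 0.3099]
grip top 124 [378.8226 211.1935] ((0.5252478122711182, -0.3146977424621582), (0.06181188300251961, 0.014319184236228466), 53.669368743896484) [ 0.5253 -0.3145] 54.65747
white side 100 ((0.5245025753974915, 0.30997058749198914), (0.038365885615348816, 0.03940808027982712), 67.31441497802734) [0.524  0.3098]
grip side 124 [340.9919 264.6532] ((0.5237221121788025, -0.3155389428138733), (0.062340375036001205, 0.01340081263333559), 51.71747970581055) [ 0.5244 -0.3154] 51.966404
```

View pics/c.png

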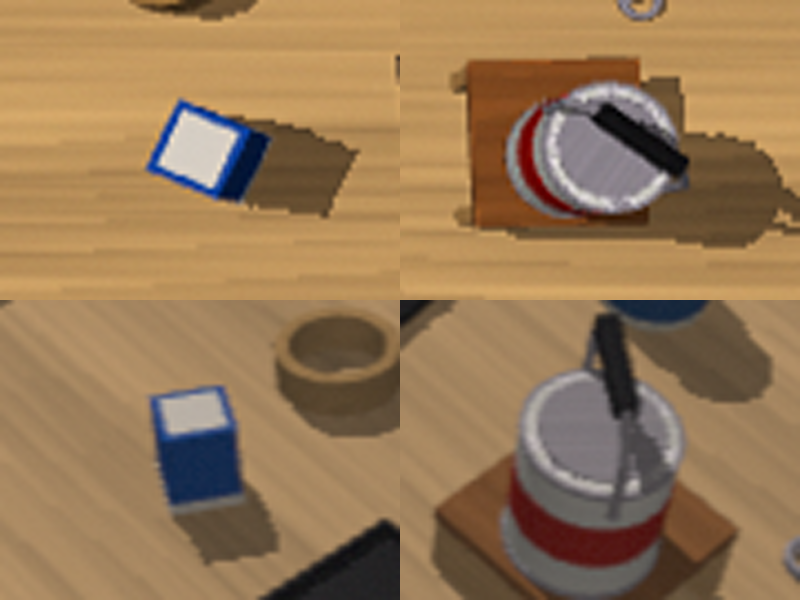

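The grip axis already lies near the pot's face normal at azimuth 67.5°. I'll flip in two 90° turns about that axis with a regrasp between them, tilting the tool from −45° to +45° each time.

Request:
send_rows(commands=[[0, 0, -3.5, 2, -1.4, 0, 9.3], [-2.46, -5.91, 0, 2.7, -1.8, 0, 9.3], [-2.46, -5.91, 0, 2.7, -1.8, 0, 9.3], [-2.46, -5.91, 0, 2.7, -1.8, 0, 9.3], [-2.46, -5.91, 0, 2.7, -1.8, -1, 9.3], [-2.46, -5.91, 0, 2.7, -1.8, -1, 9.3], [-2.46, -5.91, 0, 2.7, -1.8, -1, 9.3], [-2.46, -5.91, 0, 2.7, -1.8, -1, 9.3], [0, 0, 0, 2.7, -1.8, -1, 9.3], [0, 0, 0, 2.7, -1.8, -1, 9.3]], squeeze=20)

```text
time: 2.78
eef_pos: [0.4418, 0.3437, 0.1824]
tool_rot: [-3.137, 0.782, 2.754]
wrist_force: [0.8, -0.0, 1.0]
grip_width: 0.0926
grasp_force: 0.0
```

```bash
cat > st.py <<'E'
from h import *
import sys
np.set_printoptions(precision=4,suppress=True)
s=arm.observe(); M=R.from_euler('xyz',s["tool_rot"]).as_matrix(); p=s["eef_pos"]
print("t",s["time"],"tcp",p,"grasp",p+.006*M[:,2],"d",M[:,2],"yax",M[:,1],np.degrees(np.arctan2(M[1,1],M[0,1])))
print("j",s["joints"],"F",s["wrist_force"],"grip",s["grip_width"],s["grasp_force"])
E
python3 st.py
```

```text
t 2.7833 tcp [0.4418 0.3437 0.1824] grasp [0.4457 0.3421 0.1781] d [ 0.6507 -0.2705 -0.7095] yax [ 0.3806  0.9247 -0.0034] 67.62604365968765
j [ 0.8844  0.4484  1.9004 -1.0775  0.8728  0.4679] F [ 0.7879 -0.0316  0.9544] grip 0.09259556385799984 0.0
```

Request:
send_rows(commands=[[0, 0, 0, 0, 0, -2.4, 9.3], [0, 0, 0, 0, 0, -2.4, 9.3], [0, 0, 0, 1.32, -0.54, -1.42, 9.3], [0, 0, 0, 1.32, -0.54, -1.42, 9.3], [0, 0, 0, 1.32, -0.54, -1.42, 9.3], [0, 0, 0, 1.32, -0.54, -1.42, 9.3], [0, 0, 0, 1.32, -0.54, -1.42, 9.3], [0, 0, 0, 1.32, -0.54, -1.42, 9.3], [0, 0, 0, 0, 0, 0, 9.3], [0, 0, 0, 0, 0, 0, 9.3]])

```text
time: 3.62
eef_pos: [0.5207, 0.3113, 0.05]
tool_rot: [-3.138, 0.782, 2.751]
wrist_force: [-0.1, 0.0, 1.0]
grip_width: 0.0927
grasp_force: 0.0
```

Run:
```python
exec(open('st.py').read())
a=save("top","d1");b=save("side","d2")
c=lambda im,x,y:cv2.resize(im[y-60:y+60,x-80:x+80],(400,300),interpolation=cv2.INTER_CUBIC)
cv2.imwrite("pics/d.png",np.hstack([c(a,157,214),c(b,193,180)])[:,:,::-1])
```

```text
t 3.6167 tcp [0.5207 0.3113 0.05  ] grasp [0.5246 0.3097 0.0457] d [ 0.6497 -0.2721 -0.7098] yax [ 0.3836  0.9235 -0.0028] 67.442561166667
j [ 0.7278  0.7261  1.862  -1.3927  0.7017  0.7419] F [-0.1212  0.0362  0.9919] grip 0.09267962677940765 0.0
```

View pics/d.png

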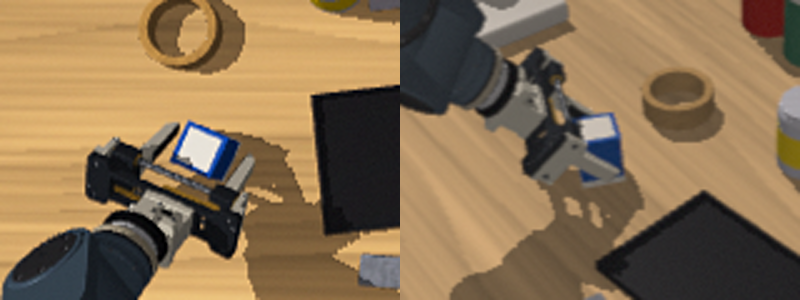

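The fingers straddle the pot, centred. Next: close and lift.

Request:
send_rows(commands=[[0, 0, 0, 0, 0, 0, 5], [0, 0, 0, 0, 0, 0, 5], [0, 0, 0, 0, 0, 0, 5], [0, 0, 0, 0, 0, 0, 5], [0, 0, 0, 0, 0, 0, 5], [0, 0, 0, 0, 0, 0, 5], [0, 0, 0, 0, 0, 1, 5], [0, 0, 0, 0, 0, 2, 5], [0, 0, 0, 0, 0, 3, 5], [0, 0, 0, 0, 0, 3, 5]], squeeze=20)

```text
time: 4.55
eef_pos: [0.5203, 0.3114, 0.1406]
tool_rot: [-3.137, 0.781, 2.753]
wrist_force: [0.7, 0.4, -1.4]
grip_width: 0.0545
grasp_force: 20.0
```

Request:
send_rows(commands=[[2.46, 5.94, 0, 0, 0, 0, 5], [2.46, 5.94, 0, 0, 0, 0, 5], [2.46, 5.94, 0, 0, 0, 0, 5], [2.46, 5.94, 0, 0, 0, 0, 5], [2.46, 5.94, 0, 0, 0, 0, 5], [2.46, 5.94, 0, 0, 0, 0, 5], [2.46, 5.94, 0, 0, 0, 0, 5], [2.46, 5.94, 0, 0, 0, 0, 5], [2.46, 5.94, 0, 0, 0, 0, 5], [2.46, 5.94, 0, 0, 0, 0, 5]])

```text
time: 5.38
eef_pos: [0.5208, 0.3106, 0.1405]
tool_rot: [-3.136, -0.298, 2.751]
wrist_force: [-0.4, -0.2, -0.7]
grip_width: 0.054
grasp_force: 20.0
```

Request:
send_rows(commands=[[2.46, 5.94, 0, 0, 0, 0, 5], [2.46, 5.94, 0, 0, 0, 0, 5], [2.46, 5.94, 0, 0, 0, 0, 5], [2.46, 5.94, 0, 0, 0, 0, 5], [0, 0, 0, 0, 0, 0, 5], [0, 0, 0, 0, 0, 0, 5]])

```text
time: 5.88
eef_pos: [0.5207, 0.3099, 0.1383]
tool_rot: [-3.133, -0.74, 2.748]
wrist_force: [-0.1, -0.5, -0.6]
grip_width: 0.0538
grasp_force: 20.0
```

Run:
```python
exec(open('st.py').read())
a=save("top","e1");b=save("side","e2")
c=lambda im,x,y:cv2.resize(im[y-60:y+60,x-80:x+80],(400,300),interpolation=cv2.INTER_CUBIC)
cv2.imwrite("pics/e.png",np.hstack([c(a,157,204),c(b,193,170)])[:,:,::-1])
```

```text
t 5.8833 tcp [0.5207 0.3099 0.1383] grasp [0.517  0.3114 0.1339] d [-0.6261  0.2506 -0.7384] yax [ 0.3782  0.9257 -0.0065] 67.77961741458944
j [ 0.2841  0.8446  1.2591  0.4306  1.6529 -0.9988] F [-0.1015 -0.5325 -0.6382] grip 0.0537565087315688 19.96293744072318
```

View pics/e.png

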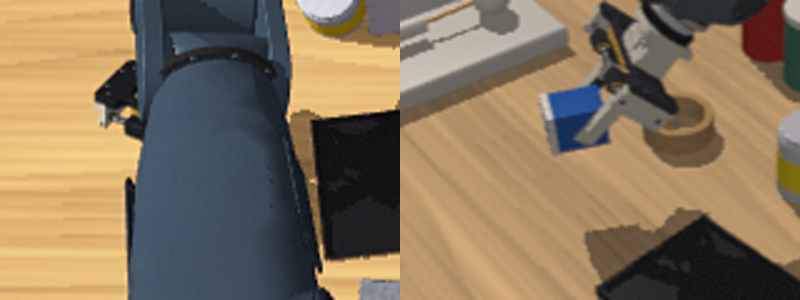

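The pot is held firmly, mouth toward the left and lying almost horizontal, with about 2.8° of turn still to go. I'll move it away from the tape core and lay it down.

Request:
send_rows(commands=[[1.07, 2.6, 0, -1, 0, 0, 5], [0, 0, 0, -2, 0, -2, 5], [0, 0, 0, -2, 0, -2, 5], [0, 0, 0, -1, 0, -2, 5], [0, 0, 0, 0, 0, -2, 5], [0, 0, 0, 0, 0, -1.5, 5], [0, 0, 0, 0, 0, -0.5, 5], [0, 0, 0, 0, 0, 0, 5], [0, 0, 0, 0, 0, 0, 5]])

```text
time: 6.73
eef_pos: [0.4611, 0.3108, 0.0406]
tool_rot: [-3.136, -0.789, 2.751]
wrist_force: [-0.1, -0.7, -1.6]
grip_width: 0.0543
grasp_force: 20.0
```

```bash
python3 st.py
```

```text
t 6.7333 tcp [0.4611 0.3108 0.0406] grasp [0.4571 0.3123 0.0363] d [-0.6586  0.2649 -0.7044] yax [ 0.3768  0.9263 -0.0039] 67.86506163488414
j [ 0.3016  0.9195  1.4272  0.4677  1.47   -1.0948] F [-0.1305 -0.7255 -1.5687] grip 0.05427953917863978 19.963078033179045
```

Request:
send_rows(commands=[[0, 0, 0, 0, 0, -0.5, 5], [0, 0, 0, 0, 0, -0.25, 5], [0, 0, 0, 0, 0, 0, 5]])

```text
time: 6.98
eef_pos: [0.461, 0.3105, 0.0326]
tool_rot: [-3.136, -0.79, 2.751]
wrist_force: [-0.0, 0.4, -1.0]
grip_width: 0.0539
grasp_force: 20.0
```

Request:
send_rows(commands=[[0, 0, 0, 0, 0, -0.1, 5], [0, 0, 0, 0, 0, 0, 5]])

```text
time: 7.15
eef_pos: [0.461, 0.3104, 0.0324]
tool_rot: [-3.136, -0.791, 2.751]
wrist_force: [-0.1, -1.5, 8.4]
grip_width: 0.0542
grasp_force: 20.0
```

Request:
send_rows(commands=[[0, 0, 0, 0, 0, -0.1, 5], [0, 0, 0, 0, 0, 0, 5]])

```text
time: 7.32
eef_pos: [0.461, 0.3104, 0.0321]
tool_rot: [-3.136, -0.792, 2.751]
wrist_force: [-0.3, -5.0, 15.3]
grip_width: 0.0539
grasp_force: 20.0
```

Request:
send_rows(commands=[[0, 0, 0, 0, 0, 0.15, 5], [0, 0, 0, 0, 0, 0, 9.3], [0, 0, 0, 0, 0, 0, 9.3], [0, 0, 0, 0, 0, 0, 9.3], [0, 0, 0, 0, 0, 0, 9.3], [0, 0, 0, 2, -0.8, 2.1, 9.3], [0, 0, 0, 2, -0.8, 2.1, 9.3], [0, 0, 0, 2, -0.8, 2.1, 9.3], [0, 0, 0, 2, -0.8, 2.1, 9.3], [0, 0, 0, 0, 0, 4, 9.3]])

```text
time: 8.15
eef_pos: [0.5419, 0.2766, 0.1538]
tool_rot: [-3.131, -0.793, 2.745]
wrist_force: [-0.5, 0.5, -0.8]
grip_width: 0.093
grasp_force: 0.0
```

Request:
send_rows(commands=[[-2.46, -5.94, 0, -1.5, 0.6, 1, 9.3], [-2.46, -5.94, 0, -1.5, 0.6, 1, 9.3], [-2.46, -5.94, 0, -1.5, 0.6, 1, 9.3], [-2.46, -5.94, 0, -1.5, 0.6, 1, 9.3], [-2.46, -5.94, 0, -1.5, 0.6, 0, 9.3], [-2.46, -5.94, 0, -1.5, 0.6, 0, 9.3], [-2.46, -5.94, 0, -1.5, 0.6, 0, 9.3], [-2.46, -5.94, 0, -1.5, 0.6, 0, 9.3], [-2.46, -5.94, 0, -1.5, 0.6, 0, 9.3], [-2.46, -5.94, 0, -1.5, 0.6, 0, 9.3]])

```text
time: 8.98
eef_pos: [0.39, 0.3391, 0.1967]
tool_rot: [-3.138, 0.337, 2.75]
wrist_force: [1.3, -0.5, 0.5]
grip_width: 0.0934
grasp_force: 0.0
```

Request:
send_rows(commands=[[-2.46, -5.94, 0, -1, 0.4, 0, 9.3], [-2.46, -5.94, 0, 0, 0, 0, 9.3], [-2.46, -5.94, 0, 0, 0, 0, 9.3], [-2.46, -5.94, 0, 0, 0, 0, 9.3], [0, 0, 0, 0, 0, 0, 9.3]])

```text
time: 9.4
eef_pos: [0.3791, 0.3425, 0.1944]
tool_rot: [-3.129, 0.784, 2.755]
wrist_force: [-0.6, 0.1, -0.4]
grip_width: 0.093
grasp_force: 0.0
```

Run:
```python
exec(open('st.py').read())
a=save("top","f1");b=save("side","f2")
for n in("top","side"):
  for o in("pot","pot_base"): print(n,o,[(w(n,x["at"]),round(x["p"],2)) for x in vision.mark_of(n,o)[:2]])
  r=vision.silhouettes(n,"pot")
  if r:
    ys,xs=np.nonzero(r[0]["pixels"]); P=np.array([onplane(n,(x,y),.054)[:2] for x,y in zip(xs,ys)],np.float32); print(cv2.minAreaRect(P))
c=lambda im,x,y:cv2.resize(im[y-60:y+60,x-80:x+80],(400,300),interpolation=cv2.INTER_CUBIC)
cv2.imwrite("pics/f.png",np.hstack([c(a,157,224),c(b,163,180)])[:,:,::-1])
```

```text
t 9.4 tcp [0.3791 0.3425 0.1944] grasp [0.383  0.3409 0.1901] d [ 0.6493 -0.2772 -0.7082] yax [ 0.3846  0.923  -0.0086] 67.37870783345285
j [ 0.9901  0.3814  1.9726 -1.0335  0.9423  0.5188] F [-0.6325  0.1207 -0.4034] grip 0.09303234938926058 0.0
top pot [(array([0.4131, 0.3288, 0.0233]), 0.85), (array([ 0.7527,  0.1634, -0.0051]), 0.71)]
top pot_base [(array([ 0.5228, -0.3184,  0.0561]), 0.36)]
((0.44403254985809326, 0.31205978989601135), (0.07353469729423523, 0.08067753911018372), 67.59620666503906)
side pot [(array([0.4101, 0.3236, 0.0235]), 0.71)]
side pot_base [(array([0.4779, 0.3031, 0.0272]), 0.92)]
((0.4293534755706787, 0.29024738073349), (0.11663471162319183, 0.07479487359523773), 65.13397216796875)
```

View pics/f.png

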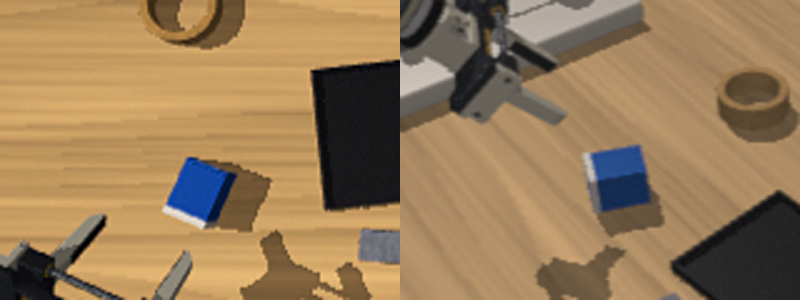

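The pot lies on its side where predicted, centre near (0.447, 0.316), mouth to the lower left. Next I regrasp it nearer the mouth.

Request:
send_rows(commands=[[0, 0, 0, -0.9, 0.5, -2.5, 9.3], [0, 0, 0, -0.95, 0.5, -2.5, 9.3], [0, 0, 0, 0, 0, -2.5, 9.3], [0, 0, 0, 1.3, -0.55, -1.42, 9.3], [0, 0, 0, 1.3, -0.55, -1.42, 9.3], [0, 0, 0, 1.3, -0.55, -1.42, 9.3], [0, 0, 0, 1.3, -0.55, -1.42, 9.3], [0, 0, 0, 1.3, -0.55, -1.42, 9.3], [0, 0, 0, 1.3, -0.55, -1.42, 9.3], [0, 0, 0, 0, 0, 0, 9.3]])

```text
time: 10.63
eef_pos: [0.4414, 0.3177, 0.0338]
tool_rot: [-3.13, 0.778, 2.749]
wrist_force: [-0.3, -0.8, 0.3]
grip_width: 0.0934
grasp_force: 0.0
```

```bash
python3 st.py
```

```text
t 10.6333 tcp [0.4414 0.3177 0.0338] grasp [0.4453 0.316  0.0295] d [ 0.6441 -0.2789 -0.7123] yax [ 0.3897  0.9209 -0.0081] 67.06319632320907
j [ 0.8505  0.7192  1.9705 -1.3969  0.7455  0.8997] F [-0.3263 -0.7597  0.3092] grip 0.0933770756396675 0.0
```

Request:
send_rows(commands=[[0, 0, 0, 0, 0, 0, 5], [0, 0, 0, 0, 0, 0, 5], [0, 0, 0, 0, 0, 0, 5], [0, 0, 0, 0, 0, 0, 5], [0, 0, 0, 0, 0, 0, 5], [0, 0, 0, 0, 0, 0, 5], [0, 0, 0, 0, 0, 1, 5], [0, 0, 0, 0, 0, 3, 5], [0, 0, 0, 0, 0, 3, 5], [0, 0, 0, 0, 0, 3, 5]], squeeze=20)

```text
time: 11.47
eef_pos: [0.4396, 0.3193, 0.1364]
tool_rot: [-3.132, 0.778, 2.752]
wrist_force: [0.2, 0.1, -0.4]
grip_width: 0.0538
grasp_force: 20.0
```

Request:
send_rows(commands=[[2.46, 5.94, 0, 0, 0, 0, 5], [2.46, 5.94, 0, 0, 0, 0, 5], [2.46, 5.94, 0, 0, 0, 0, 5], [2.46, 5.94, 0, 0, 0, 0, 5], [2.46, 5.94, 0, 0, 0, 0, 5], [2.46, 5.94, 0, 0, 0, 0, 5], [2.46, 5.94, 0, 0, 0, 0, 5], [2.46, 5.94, 0, 0, 0, 0, 5], [2.46, 5.94, 0, 0, 0, 0, 5], [2.46, 5.94, 0, 0, 0, 0, 5]])

```text
time: 12.3
eef_pos: [0.4401, 0.3189, 0.1359]
tool_rot: [-3.132, -0.313, 2.751]
wrist_force: [0.4, -0.0, -0.1]
grip_width: 0.0539
grasp_force: 20.0
```

Request:
send_rows(commands=[[2.46, 5.94, 0, 0, 0, 0, 5], [2.46, 5.94, 0, 0, 0, 0, 5], [2.46, 5.94, 0, 0, 0, 0, 5], [2.46, 5.94, 0, 1, -3, 0, 5], [0, 0, 0, 1, -3, 0, 5], [0, 0, 0, 1, -3, 0, 5], [0, 0, 0, 1, -3, 0, 5], [0, 0, 0, 1, -3, 0, 5], [0, 0, 0, 1, -3, 0, 5], [0, 0, 0, 0, 0, 0, 5]])

```text
time: 13.13
eef_pos: [0.5014, 0.1344, 0.1349]
tool_rot: [-3.129, -0.755, 2.746]
wrist_force: [0.6, 0.6, -1.3]
grip_width: 0.054
grasp_force: 20.0
```

Run:
```python
exec(open('st.py').read())
a=save("top","g1");b=save("side","g2")
for n in("top","side"):
  for o in("pot","pot_base"): print(n,o,[(w(n,x["at"]),round(x["p"],2)) for x in vision.mark_of(n,o)[:2]])
c=lambda im,x,y:cv2.resize(im[y-60:y+60,x-80:x+80],(400,300),interpolation=cv2.INTER_CUBIC)
cv2.imwrite("pics/g.png",np.hstack([c(a,207,214),c(b,223,190)])[:,:,::-1])
```

```text
t 13.1333 tcp [0.5014 0.1344 0.1349] grasp [0.4976 0.1359 0.1306] d [-0.6371  0.2525 -0.7282] yax [ 0.3774  0.926  -0.0091] 67.82529798706487
j [ 0.0363  0.7615  1.4446  0.2798  1.6438 -1.2271] F [ 0.5616  0.6125 -1.3187] grip 0.05400058956363199 19.99537244439125
top pot []
top pot_base []
side pot [(array([0.4868, 0.1395, 0.1669]), 0.8)]
side pot_base [(array([0.4885, 0.1418, 0.0924]), 0.88), (array([ 0.5247, -0.3166,  0.0613]), 0.62)]
```

View pics/g.png

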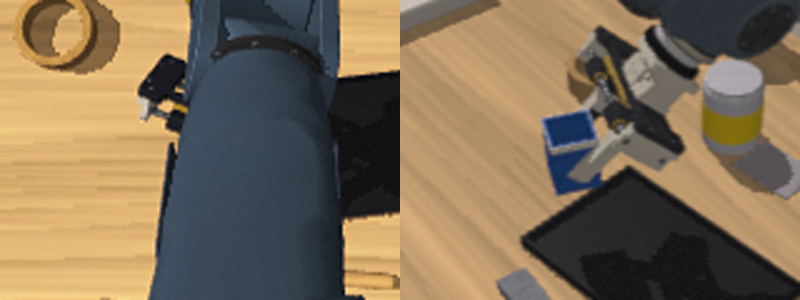

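The pot is upright with its mouth up and nearly level. I'll trim the remaining 2.2° and carry it over the tray.

Request:
send_rows(commands=[[0.84, 2.03, 0, 0.9, -1.4, 0, 5], [0, 0, 0, 0.9, -1.3, 0, 5], [0, 0, 0, 0.9, -1.3, 0, 5], [0, 0, 0, 0, 0, -2, 5], [0, 0, 0, 0, 0, -2, 5], [0, 0, 0, 0, 0, -2, 5], [0, 0, 0, 0, 0, -1.3, 5], [0, 0, 0, 0, 0, -0.5, 5], [0, 0, 0, 0, 0, 0, 5], [0, 0, 0, 0, 0, 0, 5]])

```text
time: 14.27
eef_pos: [0.5272, 0.0989, 0.0577]
tool_rot: [-3.13, -0.794, 2.751]
wrist_force: [-0.8, -0.3, -1.4]
grip_width: 0.054
grasp_force: 20.0
```

```bash
python3 st.py
```

```text
t 14.2667 tcp [0.5272 0.0989 0.0577] grasp [0.5232 0.1004 0.0535] d [-0.6638  0.2613 -0.7008] yax [ 0.3735  0.9276 -0.0079] 68.06857565000143
j [-0.0196  0.9257  1.3576  0.2511  1.6187 -1.2929] F [-0.849  -0.2946 -1.3779] grip 0.054006407865209764 19.99589592218399
```

Request:
send_rows(commands=[[0, 0, 0, 0, 0, -0.5, 5], [0, 0, 0, 0, 0, -0.3, 5], [0, 0, 0, 0, 0, 0, 5]])

```text
time: 14.52
eef_pos: [0.5269, 0.0985, 0.049]
tool_rot: [-3.13, -0.795, 2.75]
wrist_force: [-1.3, -0.2, -1.2]
grip_width: 0.0542
grasp_force: 20.0
```

Request:
send_rows(commands=[[0, 0, 0, 0, 0, -0.1, 5], [0, 0, 0, 0, 0, 0, 5]])

```text
time: 14.68
eef_pos: [0.527, 0.0985, 0.0482]
tool_rot: [-3.13, -0.795, 2.75]
wrist_force: [-0.5, 0.1, -0.7]
grip_width: 0.054
grasp_force: 20.0
```

Request:
send_rows(commands=[[0, 0, 0, 0, 0, -0.1, 5], [0, 0, 0, 0, 0, 0, 5]])

```text
time: 14.85
eef_pos: [0.5269, 0.0985, 0.0471]
tool_rot: [-3.13, -0.795, 2.75]
wrist_force: [-0.5, 0.7, -0.9]
grip_width: 0.0537
grasp_force: 20.0
```

Request:
send_rows(commands=[[0, 0, 0, 0, 0, -0.1, 5], [0, 0, 0, 0, 0, 0, 5]])

```text
time: 15.02
eef_pos: [0.5271, 0.0984, 0.0468]
tool_rot: [-3.13, -0.795, 2.75]
wrist_force: [0.3, -1.3, 5.1]
grip_width: 0.0536
grasp_force: 20.0
```

Request:
send_rows(commands=[[0, 0, 0, 0, 0, -0.1, 5], [0, 0, 0, 0, 0, 0, 5]])

```text
time: 15.18
eef_pos: [0.5271, 0.0983, 0.0466]
tool_rot: [-3.13, -0.796, 2.751]
wrist_force: [-1.9, -2.6, 12.3]
grip_width: 0.054
grasp_force: 20.0
```

Contact at about 5–12 N. Next: release, retract and reorient for the can.

Request:
send_rows(commands=[[0, 0, 0, 0, 0, 0.15, 5.2], [0, 0, 0, 0, 0, 0, 9.3], [0, 0, 0, 0, 0, 0, 9.3], [0, 0, 0, 0, 0, 0, 9.3], [0, 0, 0, 0, 0, 0, 9.3], [0, 0, 0, 2, -0.8, 2.1, 9.3], [0, 0, 0, 2, -0.8, 2.1, 9.3], [0, 0, 0, 2, -0.8, 2.1, 9.3], [0, 0, 0, 2, -0.8, 2.1, 9.3], [0, 0, 0, 0, 0, 3.5, 9.3]])

```text
time: 16.02
eef_pos: [0.6081, 0.0651, 0.164]
tool_rot: [-3.128, -0.797, 2.747]
wrist_force: [-1.8, 0.5, -0.1]
grip_width: 0.0928
grasp_force: 0.0
```

Request:
send_rows(commands=[[-2.46, -5.94, 0, 0, -1, 3.5, 9.3], [-2.46, -5.94, 0, 0, -1, 3.5, 9.3], [-2.46, -5.94, 0, 0, -1, 3.5, 9.3], [-2.46, -5.94, 0, 0, -2, 1, 9.3], [-2.46, -5.94, 0, 0, -2, 0, 9.3], [-2.46, -5.94, 0, 0, -2, 0, 9.3], [-2.46, -5.94, 0, 0, -2, 0, 9.3], [0, 0, -7, -0.5, -2, 0, 9.3], [0, 0, -7, -0.5, -2, 0, 9.3], [0, 0, -7, -0.5, -2, 0, 9.3]])

```text
time: 16.85
eef_pos: [0.5913, -0.1041, 0.2809]
tool_rot: [-3.129, -0.009, 2.378]
wrist_force: [0.5, -0.1, 0.2]
grip_width: 0.0927
grasp_force: 0.0
```

Request:
send_rows(commands=[[0, 0, -7, -0.5, -2, 0, 9.3], [0, 0, -7, -0.5, -2, 0, 9.3], [0, 0, -7, -0.5, -2, 0, 9.3], [0, 0, -7, -0.5, -2, 0, 9.3], [0, 0, -7, -0.5, -2, 0, 9.3], [0, 0, -7, -0.5, -2, 0, 9.3], [0, 0, -7, -0.5, -2, 0, 9.3], [0, 0, -7, -0.5, -2, 0, 9.3], [0, 0, -7, -0.5, -2, 0, 9.3], [0, 0, -7, -0.5, -2, 0, 9.3]])

```text
time: 17.68
eef_pos: [0.5415, -0.3044, 0.2805]
tool_rot: [-3.129, -0.009, 1.155]
wrist_force: [0.3, 0.4, -1.2]
grip_width: 0.0925
grasp_force: 0.0
```

Request:
send_rows(commands=[[0, 0, -7, 0, 0, 0, 9.3], [0, 0, -7, 0, 0, 0, 9.3], [0, 0, 0, 0, 0, 0, 9.3]])

```text
time: 17.93
eef_pos: [0.5417, -0.3038, 0.2804]
tool_rot: [-3.129, -0.009, 0.911]
wrist_force: [0.6, -0.4, 0.4]
grip_width: 0.093
grasp_force: 0.0
```

Run:
```python
exec(open('st.py').read())
a=save("top","i1");b=save("side","i2")
for n in("top","side"):
  for o in("pot","pot_base","can","can_grip"): print(n,o,[(w(n,x["at"]),round(x["p"],2)) for x in vision.mark_of(n,o)[:2]])
c=lambda im,x,y:cv2.resize(im[y-75:y+75,x-100:x+100],(400,300),interpolation=cv2.INTER_CUBIC)
cv2.imwrite("pics/i.png",np.hstack([c(a,260,214),c(b,280,230)])[:,:,::-1])
```

```text
t 17.9333 tcp [ 0.5417 -0.3038  0.2804] grasp [ 0.5417 -0.3037  0.2744] d [-0.0046  0.0152 -0.9999] yax [ 0.7899 -0.613  -0.0129] -37.81397423810356
j [-0.5901  0.4548  1.4044  0.0105  1.2946  0.067 ] F [ 0.6391 -0.3974  0.4052] grip 0.0929805018517511 0.0
top pot [(array([0.5176, 0.1038, 0.0743]), 0.63)]
top pot_base [(array([0.5118, 0.0992, 0.0033]), 0.81)]
top can [(array([ 0.5243, -0.3183,  0.0578]), 0.67), (array([0.5132, 0.1032, 0.0081]), 0.29)]
top can_grip [(array([ 0.5266, -0.32  ,  0.2099]), 0.75)]
side pot [(array([0.5117, 0.0994, 0.0761]), 0.91)]
side pot_base [(array([0.5167, 0.1022, 0.0054]), 0.57)]
side can [(array([ 0.5235, -0.3195,  0.0641]), 0.73)]
side can_grip [(array([ 0.5221, -0.3143,  0.2097]), 0.95), (array([ 0.7354, -0.1849, -0.0013]), 0.61)]
```

View pics/i.png

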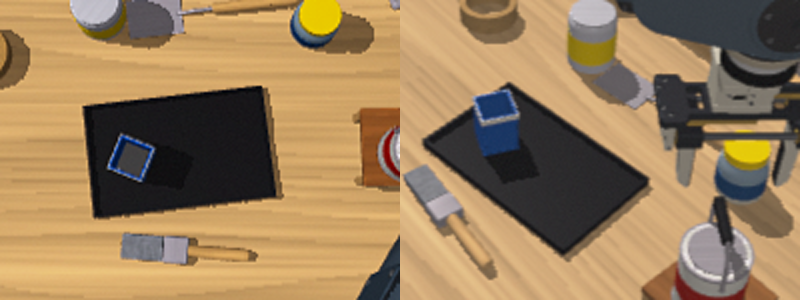

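The pot stands mouth up in the left end of the tray at about (0.514, 0.101). The gripper is above the can's handle. Next: descend and grasp.

Request:
send_rows(commands=[[-0.87, -0.26, 0, -0.85, -0.65, 0, 9.3], [0, 0, 0, -0.85, -0.65, 0, 9.3], [0, 0, 0, 0, 0, 0, 6], [0, 0, 0, 0, 0, -2, 6], [0, 0, 0, 0, 0, -2, 6], [0, 0, 0, 0, 0, -1.5, 6], [0, 0, 0, 0, 0, -0.9, 6], [0, 0, 0, 0, 0, 0, 6], [0, 0, 0, 0, 0, 0, 6]])

```text
time: 19.18
eef_pos: [0.5249, -0.3167, 0.217]
tool_rot: [3.141, 0.0, 0.917]
wrist_force: [-1.0, -0.2, -0.3]
grip_width: 0.0604
grasp_force: 0.0
```

Run:
```python
exec(open('st.py').read())
a=save("top","k1");b=save("side","k2")
c=lambda im,x,y:cv2.resize(im[y-40:y+40,x-53:x+53],(400,300),interpolation=cv2.INTER_CUBIC)
cv2.imwrite("pics/k.png",np.hstack([c(a,372,214),c(b,340,275)])[:,:,::-1])
```

```text
t 19.1833 tcp [ 0.5249 -0.3167  0.217 ] grasp [ 0.5249 -0.3167  0.211 ] d [ 0.0003 -0.0004 -1.    ] yax [ 0.7937 -0.6083  0.0005] -37.466013340652914
j [-0.6187  0.4912  1.5079 -0.0002  1.142   0.0352] F [-1.0324 -0.2208 -0.2566] grip 0.060369162592682775 0.0
```

View pics/k.png

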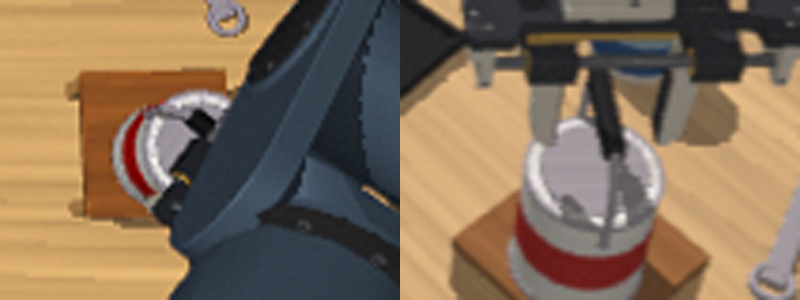

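The fingers straddle the bar centrally. Next: close and lift gently.

Request:
send_rows(commands=[[0, 0, 0, 0, 0, 0, 0.8], [0, 0, 0, 0, 0, 0, 0.8], [0, 0, 0, 0, 0, 0, 0.8], [0, 0, 0, 0, 0, 0, 0.8], [0, 0, 0, 0, 0, 0, 0.8], [0, 0, 0, 0, 0, 0, 0.8], [0, 0, 0, 0, 0, 0, 0.8], [0, 0, 0, 0, 0, 0.4, 0.8], [0, 0, 0, 0, 0, 0.8, 0.8], [0, 0, 0, 0, 0, 0.8, 0.8]], squeeze=45)

```text
time: 20.12
eef_pos: [0.5248, -0.3163, 0.2369]
tool_rot: [-3.141, 0.0, 0.917]
wrist_force: [0.0, -0.3, -4.2]
grip_width: 0.0136
grasp_force: 45.0
```

Request:
send_rows(commands=[[0, 0, 0, 0, 0, 1.5, 0.8], [0, 0, 0, 0, 0, 1.5, 0.8], [0, 0, 0, 0, 0, 0, 0.8]])

```text
time: 20.37
eef_pos: [0.5259, -0.3171, 0.2702]
tool_rot: [3.136, -0.0, 0.917]
wrist_force: [0.1, -0.3, -3.3]
grip_width: 0.0139
grasp_force: 45.0
```

```bash
python3 st.py
```

```text
t 20.3667 tcp [ 0.5259 -0.3171  0.2702] grasp [ 0.5259 -0.3171  0.2642] d [ 0.0044 -0.0033 -1.    ] yax [ 0.7938 -0.6081  0.0055] -37.4537468687459
j [-0.6184  0.4416  1.4497 -0.0001  1.2449  0.0353] F [ 0.107  -0.2662 -3.2685] grip 0.013944112582432422 44.9544095993042
```

Request:
send_rows(commands=[[0, 0, 0, 0.05, 1, 0, 0.8], [0, 0, 0, 0.1, 2, 0, 0.8], [0, 0, 0, 0.1, 2.7, 0, 0.8], [0, 0, 0, 0.1, 2.8, 0, 0.8], [0, 0, 0, 0.1, 2.8, 0, 0.8], [0, 0, 0, 0.1, 2.8, 0, 0.8], [0, 0, 0, 0.1, 2.8, 0, 0.8], [0, 0, 0, 0.1, 2.8, 0, 0.8], [0, 0, 0, 0.1, 2.8, 0, 0.8], [0, 0, 0, 0.1, 2.4, 0, 0.8]])

```text
time: 21.2
eef_pos: [0.5335, -0.065, 0.2656]
tool_rot: [-3.14, 0.001, 0.918]
wrist_force: [0.8, -0.6, -3.9]
grip_width: 0.0135
grasp_force: 45.0
```

Request:
send_rows(commands=[[0, 0, 0, 0.1, 1.8, 0, 0.8], [0, 0, 0, 0, 1, 0, 0.8], [0, 0, 0, 0, 0, 0, 0.8], [0, 0, 0, 0, 0, -1.5, 0.8], [0, 0, 0, 0, 0, -2, 0.8], [0, 0, 0, 0, 0, -2, 0.8], [0, 0, 0, 0, 0, -2, 0.8], [0, 0, 0, 0, 0, -1, 0.8], [0, 0, 0, 0, 0, 0, 0.8], [0, 0, 0, 0, 0, 0, 0.8]])

```text
time: 22.03
eef_pos: [0.5355, -0.04, 0.1817]
tool_rot: [-3.142, 0.0, 0.917]
wrist_force: [0.6, -0.2, -3.0]
grip_width: 0.0139
grasp_force: 45.0
```

Run:
```python
exec(open('st.py').read())
a=save("top","l1");b=save("side","l2")
for n in("top","side"):
  for o in("pot","can","can_grip"): print(n,o,[(w(n,x["at"]),round(x["p"],2)) for x in vision.mark_of(n,o)[:2]])
c=lambda im,x,y:cv2.resize(im[y-75:y+75,x-100:x+100],(400,300),interpolation=cv2.INTER_CUBIC)
cv2.imwrite("pics/l.png",np.hstack([c(a,260,214),c(b,260,210)])[:,:,::-1])
```

```text
t 22.0333 tcp [ 0.5355 -0.04    0.1817] grasp [ 0.5355 -0.04    0.1757] d [-0.0003 -0.0004 -1.    ] yax [ 0.7935 -0.6086 -0.    ] -37.48479607621778
j [-0.161   0.4013  1.7467 -0.0005  0.9938  0.4935] F [ 0.5936 -0.2038 -3.0247] grip 0.013943312182164158 44.95395004749298
top pot [(array([0.5169, 0.1034, 0.0752]), 0.55)]
top can []
top can_grip []
side pot [(array([0.5117, 0.0974, 0.0758]), 0.82)]
side can [(array([ 0.5342, -0.0404,  0.0269]), 0.89)]
side can_grip [(array([ 0.5362, -0.0383,  0.1748]), 0.96)]
```

View pics/l.png

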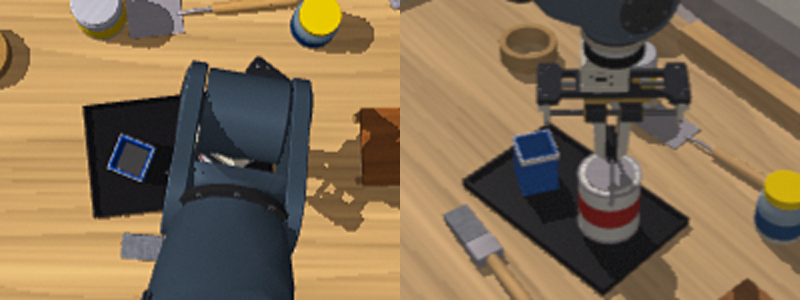

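The can hangs upright over the right half of the tray, clear of the pot. I'll lower it slowly.

Request:
send_rows(commands=[[0, 0, 0, 0, 0, -0.7, 0.8], [0, 0, 0, 0, 0, -0.6, 0.8], [0, 0, 0, 0, 0, -0.3, 0.8], [0, 0, 0, 0, 0, 0, 0.8]])

```text
time: 22.77
eef_pos: [0.5349, -0.0394, 0.1644]
tool_rot: [-3.14, 0.001, 0.917]
wrist_force: [-0.0, 0.7, -3.8]
grip_width: 0.0139
grasp_force: 45.0
```

Request:
send_rows(commands=[[0, 0, 0, 0, 0, -0.1, 0.8], [0, 0, 0, 0, 0, 0, 0.8]])

```text
time: 22.93
eef_pos: [0.5355, -0.0395, 0.1645]
tool_rot: [3.141, 0.0, 0.917]
wrist_force: [0.7, 0.7, -4.3]
grip_width: 0.0136
grasp_force: 45.0
```

Request:
send_rows(commands=[[0, 0, 0, 0, 0, -0.1, 0.8], [0, 0, 0, 0, 0, 0, 0.8]])

```text
time: 23.1
eef_pos: [0.5355, -0.0395, 0.1636]
tool_rot: [3.141, 0.0, 0.917]
wrist_force: [0.3, -0.1, -3.6]
grip_width: 0.0132
grasp_force: 45.0
```

Request:
send_rows(commands=[[0, 0, 0, 0, 0, -0.1, 0.8], [0, 0, 0, 0, 0, 0, 0.8]])

```text
time: 23.27
eef_pos: [0.5358, -0.0396, 0.1629]
tool_rot: [3.14, -0.0, 0.917]
wrist_force: [0.3, -0.3, -1.8]
grip_width: 0.0133
grasp_force: 45.0
```

Request:
send_rows(commands=[[0, 0, 0, 0, 0, -0.1, 0.8], [0, 0, 0, 0, 0, 0, 0.8]])

```text
time: 23.43
eef_pos: [0.5363, -0.0399, 0.1628]
tool_rot: [3.139, -0.001, 0.917]
wrist_force: [-1.6, -1.9, 7.3]
grip_width: 0.0137
grasp_force: 45.0
```

Touchdown. Next: release, rise straight up and move clear.

Request:
send_rows(commands=[[0, 0, 0, 0, 0, 0.05, 1.4], [0, 0, 0, 0, 0, 0, 3], [0, 0, 0, 0, 0, 0, 6], [0, 0, 0, 0, 0, 0, 6], [0, 0, 0, 0, 0, 0, 6], [0, 0, 0, 0, 0, 1, 6], [0, 0, 0, 0, 0, 2, 6], [0, 0, 0, 0, 0, 3, 6], [0, 0, 0, 0, 0, 3, 6], [0, 0, 0, 0, 0, 3, 6]])

```text
time: 24.27
eef_pos: [0.5352, -0.0394, 0.2842]
tool_rot: [3.141, 0.0, 0.917]
wrist_force: [0.4, 0.3, -0.3]
grip_width: 0.06
grasp_force: 0.0
```

Request:
send_rows(commands=[[0, 0, 0, 0, -2, 2, 6], [0, 0, 0, -1, -3, 0, 6], [0, 0, 0, -1, -3, 0, 6], [0, 0, 0, -1, -3, 0, 6], [0, 0, 0, -1, -3, 0, 6], [0, 0, 0, -1, -3, 0, 6], [0, 0, 0, -1, -3, 0, 6], [0, 0, 0, -1, -3, 0, 6], [0, 0, 0, 0, 0, 0, 6], [0, 0, 0, 0, 0, 0, 6]])

```text
time: 25.1
eef_pos: [0.4649, -0.2705, 0.3026]
tool_rot: [3.141, 0.0, 0.915]
wrist_force: [0.9, -0.3, -0.2]
grip_width: 0.0598
grasp_force: 0.0
```

Run:
```python
exec(open('st.py').read())
a=save("top","m1");b=save("side","m2")
for n in("top","side"):
  for o in("pot","pot_base","can","can_grip","tin","grout","tape","brush","scraper","wrench"): print(n,o,[(w(n,x["at"]),round(x["p"],2)) for x in vision.mark_of(n,o)[:1]])
cv2.imwrite("pics/m.png",cv2.resize(np.hstack([a,b])[:,:,::-1],(800,300)))
```

```text
t 25.1 tcp [ 0.4649 -0.2705  0.3026] grasp [ 0.4649 -0.2705  0.2966] d [ 0.0005 -0.0005 -1.    ] yax [ 0.7924 -0.61    0.0007] -37.592170565198806
j [-0.6134  0.273   1.609  -0.0001  1.259   0.0427] F [ 0.8829 -0.2883 -0.1736] grip 0.059813827077779956 0.0
top pot [(array([0.5177, 0.0998, 0.0744]), 0.58)]
top pot_base [(array([0.5127, 0.0994, 0.0069]), 0.87)]
top can [(array([ 0.533 , -0.0399, -0.0006]), 0.62)]
top can_grip [(array([ 0.536 , -0.0375,  0.1535]), 0.89)]
top tin [(array([ 0.7517,  0.1614, -0.0035]), 0.93)]
top grout [(array([ 0.7444, -0.1854,  0.0007]), 0.68)]
top tape [(array([ 0.6844,  0.359 , -0.0023]), 0.6)]
top brush [(array([ 0.3747,  0.0198, -0.0016]), 0.64)]
top scraper [(array([ 0.7639, -0.0212, -0.0047]), 0.65)]
top wrench [(array([ 0.7186, -0.3621, -0.0076]), 0.64)]
side pot [(array([0.5145, 0.1005, 0.0751]), 0.6)]
side pot_base [(array([0.5149, 0.1034, 0.0034]), 0.95)]
side can [(array([ 0.5374, -0.0403,  0.0049]), 0.75)]
side can_grip [(array([ 0.5299, -0.0426,  0.1582]), 0.98)]
side tin [(array([ 0.7455,  0.1611, -0.0043]), 0.74)]
side grout [(array([ 0.7356, -0.1825, -0.0004]), 0.64)]
side tape [(array([0.6852, 0.3574, 0.0007]), 0.58)]
side brush [(array([ 0.3774,  0.0218, -0.0025]), 0.65)]
side scraper [(array([ 0.7644, -0.0188,  0.0021]), 0.53)]
side wrench [(array([ 0.7166, -0.3628,  0.001 ]), 0.72)]
```

View pics/m.png

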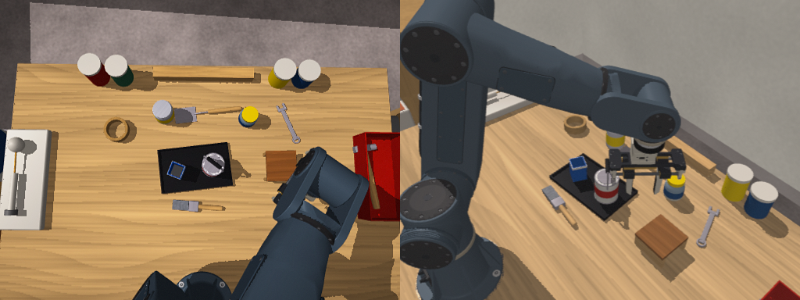

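In the final view the pot (about 176,170 in the left half) stands mouth up in the tray and the can (212,164) stands upright beside it. Everything else is where it started, and the arm is clear.

```bash
python3 -c "
from bench import arm
print(arm.finish_job())"
```

```text
the job is handed in; nothing more can be done
None
```

The pot stands mouth up in the tray with the primer can upright beside it, both released; the other things on the bench are where they were, and I handed the job in at about 25 s (no verdict was returned).

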